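Check a lift spindle's thread with the 10 mm pitch comb

ROBOT

A 6-joint arm with a two-finger parallel gripper is mounted at the origin on the work surface. World frame = base frame: x ahead of the robot, y to its left, z up, the work surface at z = 0. Lengths are in m, angles in rad, forces in N, time in s.
With the tool pointing down it reaches from about 0.275 to 0.875 m from the base axis. Payload 12.5 kg.
Tool frame: the origin (TCP) lies at the very end of the fingers, on their centre line; the grasp point (between the pads) lies 19 mm behind it (env.grip_point_offset is the distance from the TCP to the grasp point, in m); y points along the fingers, z is the direction in which the jaws open and shut, and the axes are right-handed (so a half turn about y gives the same grasp; the last joint's range is limited). The gripper opens to 85 mm and grips with 20 to 120 N. Pads are 22 mm wide; open, the fingers measure 114 mm over their backs; the gripper's body (76 mm by 85 mm) begins 54 mm behind the grasp point. The pads swing forward as they close: fully open they stand 13 mm farther back than shut.
Start: joints at [-1.245, 0.351, 1.652, -0, 1.139, -0.085], TCP at [0.22, -0.504, 0.231] pointing down, gripper open.
Joint ranges: [-2.75, 2.75], [-0.79, 2.1], [0.01, 2.65], [-1.57, 4.71], [0.07, 3.14], [-2.87, 2.87]. Speed limits (rad/s): [2.22, 2.22, 2.79, 3.14, 3.14, 3.14].

INTERFACE

Orientations are given as a 3x3 rotation matrix whose columns are the frame's x, y, z axes.
In Python, from rig import env gives the robot as it stands.
- The arm moves only by the shell command python3 -m crank 'ROWS' [FORCE]. ROWS is JSON, a list that holds one entry, the list of rows, each a list of 7 numbers: the finger opening in cm, from 0 to 8.54, then the shift along the world's x, y, z in cm, then the turn, a rotation vector about the world's x, y, z in degrees. In form: [[[grip, x, y, z, rx, ry, rz], ...]]. A call has 1 to 12 rows; each row is the pose to reach, as a shift and turn from the pose commanded when the call began; what a row does not reach only later rows make up. A row lasts 1/8 s, in which the tool goes at most 62.5 mm and 10.7 degrees, less where a joint would pass 70% of its speed; a pose out of reach is approached as far as the arm can. A call with a gripper value outside its range is refused whole. The fingers move at their own pace and stop on an object; FORCE is the grip in N (left out, the last holds). Time passes only in rows, so rows that repeat a pose let the fingers close. It gives the time, the measured TCP pose, the force and the opening at its end, in the units of the state.
- env.observe(): the state, without advancing time (a new reading comes with each control period).
- env.read_camera(name): name is "scene" or "side" or "wrist"; returns a dict with "color" (420x560x3 uint8, red, green, blue), "fovy" (degrees; the focal length in pixels is half the picture's height over the tangent of half this angle, whatever the lens; pixels are square), "cx", "cy" (the principal point, pixels), "R" (3x3) and "t" (3): a world point X has camera coordinates R X + t. Camera axes: x right, y down, z forward; pixel columns grow to the right and rows downward; lengths in m; the calibration is good to about 2 mm. The wrist camera is an equidistant fisheye: a pixel r from the principal point sees the ray r / f radians off the axis. A picture is of the moment at which its call begins. There is no depth.
- env.sign_off(): hands the job in, once; it reports no verdict.
The state is a dict: "clock": time; "qpos": joint angles; "qd": joint speeds; "joint_torque": joint torques, N m; "tool_pos": TCP position; "orientation": TCP orientation; "contact_force": force on the tool from outside, world axes, zero at the start; "moment": the same for the moment, N m; "gripper_width": finger opening in m.
Only numpy, scipy, OpenCV 4.12 (cv2) and the standard library are available. Lean on these libraries where they do the work, as an engineer would, in place of code of your own. Each camera call takes 0.05 s, during which the arm holds its last target. There are 200 camera calls.

TASK

Check that the exam-table lift spindle clamped in the V-blocks has a 10 mm thread: take the coarse thread comb (the longer leaf, five big teeth) from the wooden stand, feel for the grooves along the top of the spindle and seat the comb's teeth in them until the leaf is fully home and lies flat along the spindle. Hold it there for a good second with a light push of 5 to 10 N, square and not forced sideways; never let it bear on the spindle with more than 30 N. Then put the comb back in its own place in the stand and let go, leaving the other comb and the rest of the counter as they are.

Things in the scene. Friction and masses are not known exactly. Their poses are not given: they have to be found in the camera images.
- coarse_comb: Comb to use, 10 mm pitch, loose, about 90 g: steel leaf 54 mm long (x), 5 mm thick (y), with 5 trapezoidal teeth 10 mm apart (middle one at x 0), 5 mm tall, 5.5 mm wide at the base, 2.9 mm at the tip. Black plastic grip bar on top, 100 x 14 x 24 mm. Origin: middle of the line of tooth tips; z up. The comb is the same turned half round.
- coarse_grip (a point): Middle of the coarse comb's grip bar, 37 mm above its tooth tips (bar from 25 to 49 mm above the tips). Grip it here from above, across the bar's 14 mm (along y). x runs along the leaf, z up.
- fine_comb: The other comb, not to be used, 6 mm pitch: the same grip bar and axes, but a shorter leaf, 40 mm, with 6 teeth 6 mm apart and 3 mm tall. It stays in its place.
- stand: Fixed wooden stand, base 236 x 60 x 12 mm, long along x; origin under its centre, z up. Two equal places, centred at x -62 and +62 mm, hold the combs in either order, bar along x, teeth hanging down free. A bar's ends rest at 45 mm height (comb origin 20 mm up) on cheeks 9 mm thick, 44.5 mm either side of the place's centre, between lips 19 mm apart that rise to 58 mm.
- vblocks: Fixed steel base 300 x 76 x 12 mm, long along x, origin under its centre, z up. Two V-blocks with clamp yokes at x -112 and +112 mm (screws up to 108 mm high) hold a bright steel lift spindle, 36 mm over its thread, axis along x, level, 62 mm high. The spindle does not move under the comb.
- thread_top (a point): Middle of the top line of the threaded part, level with the crests, 80 mm over the table; x along the spindle, y across, z up. Thread on x -69..+69 mm: pitch 10 mm, crests 3.7 mm wide, grooves 6.3 mm wide at the crest, 5.5 mm deep. Where the grooves lie along x differs each time and is not given: feel or look for it. Comb origin over this point: 0 with tips on crests, -5 mm fully home.
- bronze_nut: Bystander: flanged bronze spindle nut, 72 mm across the flange, 42 mm tall, standing. Origin under its centre. Leave alone.
- spanner: Bystander: open spanner, 180 mm long, lying flat. Leave alone.
- screwdriver: Bystander: screwdriver, 190 mm long, lying flat. Leave alone.
- jar_a: Bystander: lidded specimen jar, 53 mm wide, 60 mm tall. Origin under its centre. Leave alone.
- jar_b: Bystander: lidded specimen jar, 53 mm wide, 60 mm tall. Origin under its centre. Leave alone.
- disinfectant: Bystander: disinfectant bottle, 68 mm wide, 190 mm tall. Origin under its centre. Leave alone.
- glove_box: Bystander: box of gloves, 125 x 240 x 75 mm. Origin under its centre. Leave alone.
Mind the look-alikes: they are no part of the job. Leave any green look-alike of the coarse_comb alone. Leave any purple look-alike of the stand alone.

How it is judged:
On the way:
1. the coarse comb is seated in the spindle's thread, fully home and flat, under a light push, for most of a second (z of coarse_comb in the frame of vblocks between 0.07 and 0.0765 m and y of coarse_comb in the frame of vblocks between -0.004 and 0.004 m and angle between coarse_comb's own x axis and vertical between 1.536 and 1.606 rad and angle between the x axis of coarse_comb and the x axis of vblocks, either way round below 0.07 rad and contact force between coarse_comb and vblocks between 1.5 and 15 N), for 0.8 s.
At the end, for the whole second after the job is handed in: The coarse comb rests upright in its own place in the stand (within 14 mm of where it was taken, bar down on the cheeks within 2 mm, tilted less than 0.1 rad), at rest and released; the fine comb is still in its place (z of coarse_comb in the frame of stand between 0.018 and 0.022 m and y of coarse_comb in the frame of stand between -0.005 and 0.005 m and angle between coarse_comb's own z axis and vertical below 0.1 rad and linear speed of coarse_comb below 0.02 m/s and distance of coarse_comb from where it was at the start of the episode below 0.014 m and distance of fine_comb from where it was at the start of the episode below 0.01 m); the robot touches nothing.
It fails at once if the coarse comb is pressed on the spindle or V-blocks with more than 30 N (contact force between coarse_comb and vblocks above 30 N).
It fails at once if the fine comb is taken out of its place (distance of fine_comb from where it was at the start of the episode above 0.015 m).
It fails at once if a bystander is moved by more than 20 mm (distance of any of bronze_nut, spanner, screwdriver, jar_a, jar_b, disinfectant, glove_box from where it was at the start of the episode above 0.02 m).
It also fails if it takes over 53 s, if anything falls off the work surface, if the arm or the gripper's body presses on something with over 40 N, if the wrist force passes 120 N, or if a joint passes its speed limit or range.

## Working session

There is one attempt and no reset: what is moved stays moved. The work goes in short steps, Python scripts to look and compute and a shell command to move; the robot and the scene stay as the last step left them, time stands still between calls to the robot, and variables do not carry over. Pictures are saved under pics/ and viewed, about 8 in all and at most 12, crops included, and the job is handed in when it is done.

```bash
mkdir -p pics; ls; cat > h.py <<'E'
import numpy as np,cv2
from rig import env
def snap(n,f):
    c=env.read_camera(n); cv2.imwrite(f'pics/{f}.png',c['color'][:,:,::-1]); np.save(f'pics/{f}.npy',c,allow_pickle=True); return c
def load(f): return np.load(f'pics/{f}.npy',allow_pickle=True).item()
def ray(c,u,v):
    f=c['color'].shape[0]/2/np.tan(np.radians(c['fovy'])/2)
    x,y=(u-c['cx'])/f,(v-c['cy'])/f
    if c.get('fish'):
        r=np.hypot(x,y); s=np.sin(r)/max(r,1e-9); d=np.array([x*s,y*s,np.cos(r)])
    else: d=np.array([x,y,1.])
    R=np.array(c['R']); return -R.T@np.array(c['t']), R.T@d
def onz(c,u,v,z):
    o,d=ray(c,u,v); return o+d*(z-o[2])/d[2]
def proj(c,X):
    f=c['color'].shape[0]/2/np.tan(np.radians(c['fovy'])/2)
    p=np.array(c['R'])@np.array(X)+np.array(c['t'])
    if c.get('fish'):
        h=np.hypot(p[0],p[1]);a=np.arctan2(h,p[2]);return c['cx']+f*a*p[0]/h,c['cy']+f*a*p[1]/h
    return c['cx']+f*p[0]/p[2],c['cy']+f*p[1]/p[2]
E
python3 - <<'E'
from h import *
for n in('scene','side','wrist'):
    c=snap(n,n+'0'); print(n,c['fovy'],c['cx'],c['cy'],-np.array(c['R']).T@c['t'])
a=cv2.imread('pics/scene0.png');b=cv2.imread('pics/side0.png')
print(env.observe(),env.grip_point_offset)
E
```

```text
pics
scene 43.42177506670743 269.0851138793608 203.6539193554186 [ 1.20852961 -1.11159912  1.43818618]
side 52.655409918876785 280.3823401148862 205.39480978590746 [0.45079443 0.79787215 1.0992361 ]
wrist 65.70646984690485 277.7931374873214 210.57572460383557 [ 0.29406453 -0.47058626  0.37354611]
{'clock': 0.15, 'qpos': array([-1.24461745e+00,  3.51108336e-01,  1.65222223e+00, -1.07082351e-05,
        1.13908761e+00, -8.45921910e-02]), 'qd': array([-9.45680135e-05, -1.77479847e-03, -1.48691816e-03, -1.14883558e-03,
        1.02688716e-03, -7.75201912e-04]), 'joint_torque': array([ 1.21265883e-03, -5.06248176e+01, -2.91502512e+01, -1.38140064e-05,
        3.43132371e-03, -1.60375657e-05]), 'tool_pos': array([ 0.2195762 , -0.50402107,  0.23090521]), 'orientation': array([[-9.16811412e-01, -2.73732004e-04,  3.99320373e-01],
       [-3.99320463e-01,  7.78880444e-04, -9.16811083e-01],
       [-6.00622948e-05, -9.99999659e-01, -8.23393269e-04]]), 'contact_force': array([ 0.38293943,  0.2003437 , -0.38285656]), 'moment': array([-0.01557684,  0.00782459, -0.03362759]), 'gripper_width': 0.08550129166668916} 0.0187
```

View pics/scene0.png

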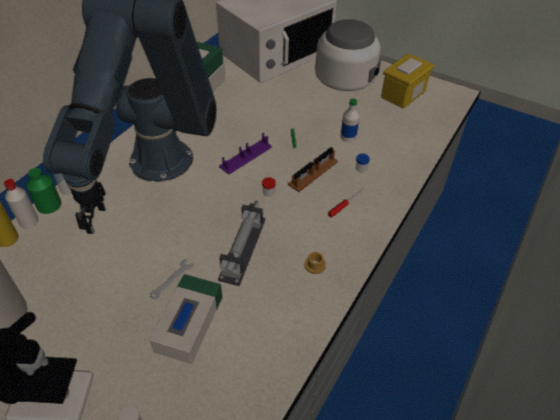

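View pics/side0.png

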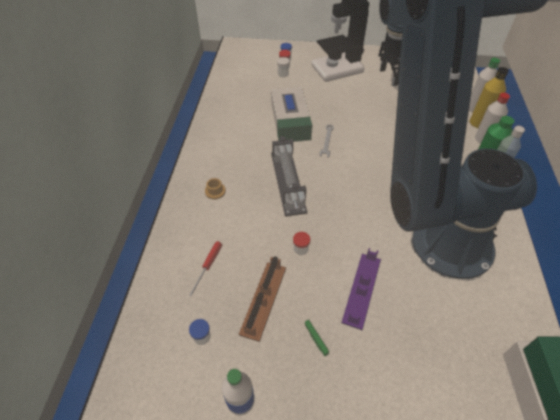

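Scene view: wooden stand at about (313,170), V-blocks at (242,242). Side view: stand at (263,298), V-blocks at (289,177). The green comb and purple stand are decoys.

```bash
python3 - <<'E'
from h import *
c=load('side0')
for n,p,z in [('stand',[(281,261),(249,334),(287,266),(271,260),(242,331),(258,337)],0.01),('spindle ends',[(283,150),(296,203)],0.062),('vb base',[(272,143),(291,141),(285,213),(306,209)],0.012),('nut',[(214,190)],0),('jar',[(302,242)],.05),('bottle',[(236,385)],.1)]:
    for u,v in p: print(n,(u,v),onz(c,u,v,z).round(3))
im=c['color']; h=cv2.cvtColor(im,cv2.COLOR_RGB2HSV)
print(im[325,260],h[325,260])
m=((h[...,0]<14)&(h[...,1]>110)&(h[...,2]>40)).astype(np.uint8); m[:, :235]=0;m[:,295:]=0;m[:252]=0
cn=max(cv2.findContours(m,0,2)[0],key=cv2.contourArea); r=cv2.minAreaRect(cn);print(r)
for b in cv2.boxPoints(r): print(b,onz(c,*b,0.012).round(3))
big=cv2.resize(im[130:350,180:340],None,fx=3.6,fy=2.7*1,interpolation=cv2.INTER_CUBIC)
cv2.imwrite('pics/crop1.png',big[:,:,::-1])
E
```

```text
stand (281, 261) [0.522 0.125 0.01 ]
stand (249, 334) [0.582 0.359 0.01 ]
stand (287, 266) [0.502 0.141 0.01 ]
stand (271, 260) [0.552 0.125 0.01 ]
stand (242, 331) [0.602 0.353 0.01 ]
stand (258, 337) [0.557 0.365 0.01 ]
spindle ends (283, 150) [ 0.56  -0.299  0.062]
spindle ends (296, 203) [ 0.494 -0.061  0.062]
vb base (272, 143) [ 0.61  -0.385  0.012]
vb base (291, 141) [ 0.54  -0.404  0.012]
vb base (285, 213) [ 0.528 -0.057  0.012]
vb base (306, 209) [ 0.461 -0.081  0.012]
nut (214, 190) [ 0.782 -0.141  0.   ]
jar (302, 242) [0.464 0.077 0.05 ]
bottle (236, 385) [0.582 0.517 0.1  ]
[127  92  71] [ 11 112 127]
((259.74139404296875, 321.8965759277344), (8.727681159973145, 34.53933334350586), 21.801406860351562)
[249.27588 336.31036] [0.58  0.366 0.012]
[262.10345 304.2414 ] [0.559 0.272 0.012]
[270.2069 307.4828] [0.535 0.279 0.012]
[257.37933 339.55176] [0.558 0.373 0.012]
```

View pics/crop1.png

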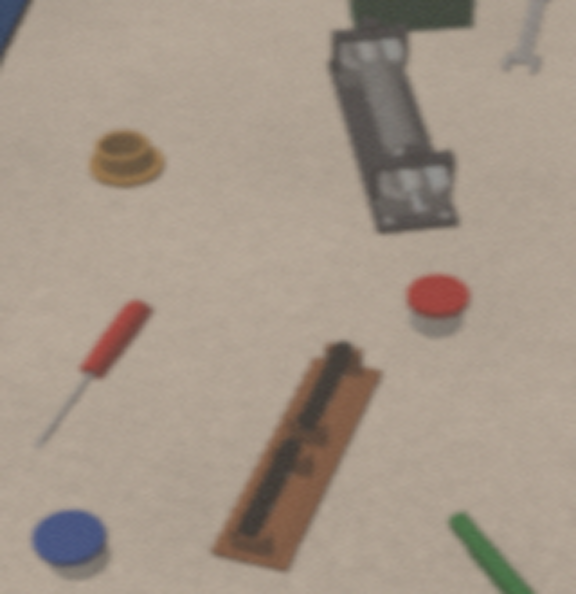

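View pics/wrist0.png

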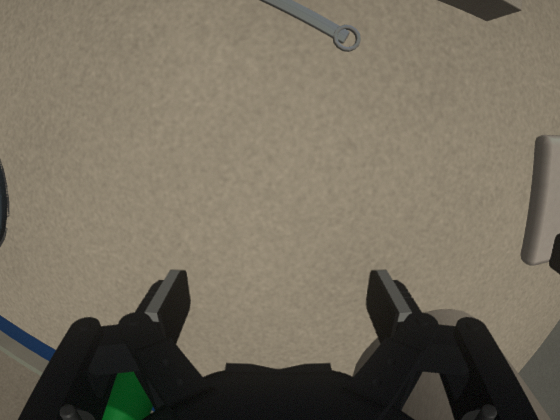

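Wrist view: fingers at the bottom, with the camera offset along the tool's -x. I'll fly over the spindle first, to view it with the jaws across it.

```bash
python3 -m crank '[[[8.5,10,6,3,0,0,10],[8.5,20,12,3,0,0,20],[8.5,33.5,19.3,0,0,0,30],[8.5,33.5,19.3,0,0,0,40],[8.5,33.5,19.3,0,0,0,50],[8.5,33.5,19.3,0,0,0,60],[8.5,33.5,19.3,0,0,0,70],[8.5,33.5,19.3,0,0,0,80.5],[8.5,33.5,19.3,0,0,0,80.5],[8.5,33.5,19.3,0,0,0,80.5],[8.5,33.5,19.3,0,0,0,80.5]]]' 40
python3 - <<'E'
from h import *
c=snap('wrist','w1'); print(-np.array(c['R']).T@c['t'],np.array(c['R']).round(3),env.observe()['qpos'])
E
```

```text
clock: 1.52
tool_pos: [0.5545, -0.3114, 0.2314]
orientation: [[0.24, 0.0, 0.971], [-0.971, -0.0, 0.24], [0.0, -1.0, 0.0]]
contact_force: [0.8, -0.2, 0.4]
gripper_width: 0.085
[ 0.535574   -0.23181761  0.37407012] [[ 0.971  0.239 -0.   ]
 [ 0.227 -0.922  0.314]
 [ 0.075 -0.305 -0.949]] [-5.84901959e-01  5.07704722e-01  1.41292700e+00  2.93148979e-05
  1.22090379e+00 -8.27745755e-01]
```

View pics/w1.png

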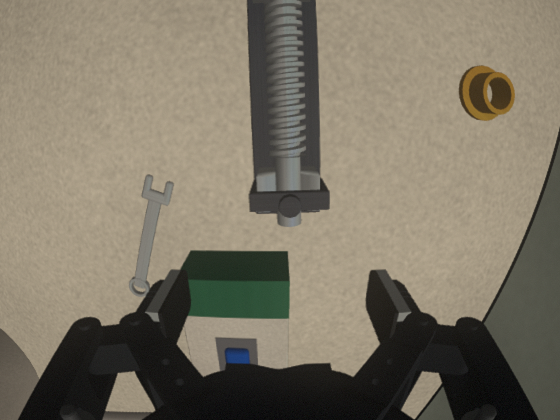

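Wrist view: the spindle runs along columns 285–290 and its near yoke is at row 200. I need to go further along it.

```bash
sed -i "s/c=env.read_camera(n);/c=dict(env.read_camera(n)); c['fish']=n=='wrist';/" h.py
python3 -m crank '[[[8.5,-1.8,6.2,0,0,0,0],[8.5,-3.4,12.2,0,0,0,0],[8.5,-4.4,16,-4,0,0,0],[8.5,-4.4,16,-4,0,0,0],[8.5,-4.4,16,-4,0,0,0]]]'
python3 - <<'E'
from h import *
c=snap('wrist','w2'); print(-np.array(c['R']).T@c['t'])
c1=load('w1');c1['fish']=True
print([onz(c1,u,v,.08).round(4) for u,v in[(287,155),(287,20)]])
print([onz(c1,u,v,.012).round(4) for u,v in[(249,0),(317,0)]])
E
```

```text
clock: 2.2
tool_pos: [0.5113, -0.1519, 0.192]
orientation: [[0.242, 0.001, 0.97], [-0.97, -0.001, 0.242], [0.001, -1.0, 0.001]]
contact_force: [0.2, -0.3, 0.7]
gripper_width: 0.085
[ 0.49209835 -0.07226086  0.33469793]
[array([ 0.5541, -0.2725,  0.08  ]), array([ 0.5242, -0.1518,  0.08  ])]
[array([ 0.4751, -0.119 ,  0.012 ]), array([ 0.5476, -0.1007,  0.012 ])]
```

View pics/w2.png

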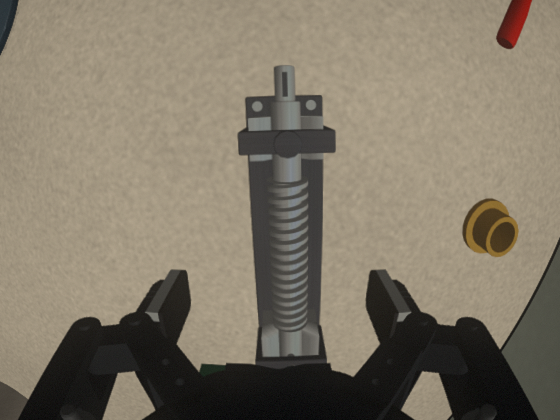

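```bash
python3 - <<'E'
from h import *
c=load('w2'); g=cv2.cvtColor(c['color'],cv2.COLOR_RGB2GRAY).astype(float)
# plain-shaft and thread silhouettes per row
P=[]
for v in range(165,325):
    r=cv2.GaussianBlur(g[v:v+1],(1,1),0)[0]
    w=np.where(r[258:322]>75)[0]+258
    if len(w)>8: P.append((v,w.min(),w.max(),len(w)))
P=np.array(P); print(P[::8])
cv2.imwrite('pics/w2c.png',cv2.resize(c['color'][150:370,230:350],None,fx=4.9,fy=2.7,interpolation=cv2.INTER_CUBIC)[:,:,::-1])
# base edges at z .012: dark
for v in(200,240,280,320): print(v,[int(x) for x in g[v,244:330:3]])
E
```

```text
[[165 275 300  26]
 [173 275 300  26]
 [181 277 307  23]
 [190 272 301  30]
 [198 291 306  15]
 [206 277 308  25]
 [214 272 301  30]
 [222 284 304  21]
 [230 281 307  19]
 [238 278 307  23]
 [247 275 321  28]
 [255 275 321  29]
 [263 293 321  14]
 [271 283 321  17]
 [279 280 321  23]
 [287 278 321  27]
 [295 277 321  27]
 [303 276 321  30]
 [311 276 321  32]
 [319 258 321  32]]
200 [156, 154, 95, 63, 64, 62, 63, 62, 67, 74, 80, 87, 95, 102, 114, 127, 131, 131, 128, 123, 76, 63, 60, 61, 61, 62, 78, 151, 157]
240 [157, 152, 153, 66, 62, 62, 63, 62, 59, 62, 65, 69, 84, 104, 104, 97, 78, 73, 73, 78, 123, 88, 61, 59, 62, 62, 117, 149, 148]
280 [153, 154, 155, 158, 60, 62, 61, 61, 59, 65, 67, 68, 70, 79, 88, 81, 75, 72, 72, 86, 126, 67, 64, 60, 65, 63, 155, 151, 156]
320 [156, 156, 159, 153, 157, 61, 64, 65, 67, 66, 64, 71, 91, 108, 116, 120, 131, 124, 93, 71, 86, 70, 65, 66, 63, 105, 153, 156, 156]
```

View pics/w2c.png

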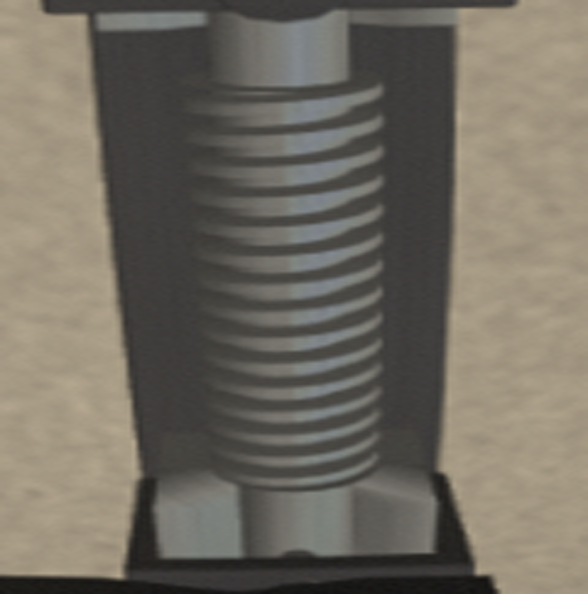

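The crop shows 14 helical crests with the top line near column 288. The thread runs from about row 181 to row 330. Next I'll compute the base centre line and the crest phase.

```bash
cat > sp.py <<'E'
from h import *
c=load('w2'); g=cv2.GaussianBlur(cv2.cvtColor(c['color'],cv2.COLOR_RGB2GRAY).astype(float),(3,3),0)
L=[];R=[]
for v in range(165,320,3):
    u=next(u for u in range(235,275) if g[v,u]<108); u-= (108-g[v,u])/(g[v,u-1]-g[v,u]); L.append(onz(c,u,v,.012))
    u=next(u for u in range(335,300,-1) if g[v,u]<108); u+=(108-g[v,u])/(g[v,u+1]-g[v,u]); R.append(onz(c,u,v,.012))
L=np.array(L);R=np.array(R)
def fit(P):
    b,a=np.polyfit(P[:,1],P[:,0],1); return a,b,np.std(P[:,0]-a-b*P[:,1])
fl,fr=fit(L),fit(R); print(fl,fr)
b=(fl[1]+fr[1])/2;a=(fl[0]+fr[0])/2
t=np.array([b,1,0])/np.hypot(b,1); print('angle',np.degrees(np.arctan2(t[1],t[0])),'width',(fr[0]-fl[0])/np.hypot(1,b))
# far base edge, thread line profile at z=.08
print('far edge',[int(x) for x in g[85:110,268]])
o=np.array([a+b*-.17,-.17,.08]) # ref on top line
s=np.arange(-.10,.12,.0005); pr=[]
for k in s:
    u,v=proj(c,o+t*k); pr.append(cv2.getRectSubPix(c['color'][...,1].astype(np.float32),(3,1),(u,v)).mean())
pr=np.array(pr)
print('ref',o,'t',t)
for i in range(0,len(s),20): print(round(s[i]*1e3,1),np.array(proj(c,o+t*s[i])).round(1),pr[i:i+20].astype(int))
w=(s>-.04)&(s<.06)
ph=np.angle(np.sum((pr[w]-pr[w].mean())*np.exp(-2j*np.pi*s[w]/.01)));print('bright-peak phase mm',(-ph/2/np.pi*10)%10)
E
python3 sp.py
```

```text
(np.float64(0.43856537765769615), np.float64(-0.28138904564715067), np.float64(0.00010166225363082736)) (np.float64(0.5171339480605606), np.float64(-0.2809133880561922), np.float64(0.00010773201901254747))
angle 105.70339272198349 width 0.07563605518865518
far edge [145, 145, 146, 149, 152, 153, 154, 154, 153, 148, 123, 84, 62, 60, 61, 61, 61, 60, 60, 60, 60, 61, 61, 60, 59]
ref [ 0.52564537 -0.17        0.08      ] t [-0.27065745  0.96267572  0.        ]
-100.0 [290.  325.2] [ 72  71  71  71  73  74  80  91 101 110 119 124 124 124 118 111 102  90
  77  75]
-90.0 [289.9 317.2] [ 73  72  72  72  74  76  83  94 104 113 122 125 125 124 120 115 103  90
  81  77]
-80.0 [289.8 308.9] [ 73  72  72  72  73  77  87  97 108 120 124 126 126 124 123 114 105  94
  83  76]
-70.0 [289.6 300.4] [ 74  72  72  71  74  78  90 106 119 122 125 125 126 125 123 116 105  93
  83  73]
-60.0 [289.5 291.5] [ 73  72  71  72  78  86  96 108 117 121 125 126 126 126 125 115 102  91
  81  75]
-50.0 [289.3 282.3] [ 73  72  72  73  77  84 103 121 123 125 125 126 126 125 122 119 106  90
  80  74]
-40.0 [289.1 272.7] [
[... 933 characters left out ...]
25 125 125 125 126 125 125 125 125 125 126 126 126 126 126
 126 126]
60.0 [286.7 160.8] [126 126 125 124 109  92  71  63  59  58  58  58  59  59  60  60  59  59
  59  60]
70.0 [286.4 148.4] [60 60 60 60 60 60 61 62 62 61 60 60 60 61 61 62 61 60 60 59]
80.0 [286.  135.7] [ 59  61  60  59  60  60  59  54  50  50  83 110 122 125 125 124 124 124
 124 124]
90.0 [285.7 123. ] [125 125 124 124 123 123 124 124 124 124 124 124 124 124 123 124 124 123
 123 123]
100.0 [285.3 110.3] [124 124 122 123 123 123 123 122 122 122 122 122 119 116 110 111 121 127
 131 132]
110.0 [285.   97.5] [131 126  99  78  62  61  61  61  61  61  62  61  61  62  62  61  61  62
  62  62]
bright-peak phase mm 5.174751865541284
```

The profile fits this model: crests span s = 4.5 to 8.2, with the dark +s flank beyond. That puts the groove centre at s ≈ 1.35 mm mod 10. Next is an oblique look at the stand.

```bash
python3 -m crank '[[[8.5,0,6,1,0,0,-5],[8.5,0,12,1,0,0,-10],[8.5,-1,18,1,0,0,-15],[8.5,-2,24,1,0,0,-20],[8.5,-2,30,1,0,0,-25],[8.5,-3,36,1,0,0,-27],[8.5,-3,37.7,1,0,0,-27],[8.5,-3,37.7,1,0,0,-27],[8.5,-3,37.7,1,0,0,-27]]]'
python3 - <<'E'
from h import *
c=snap('wrist','w3')
c=load('w2'); o=np.array([.52565,-.17,.08]);t=np.array([-.27066,.96268,0])
for u,v,z in((268,95.5,.012),(300,95.5,.012)): print('base far end s',(onz(c,u,v,z)-o)@t)
E
```

```text
clock: 3.38
tool_pos: [0.4813, 0.2244, 0.2015]
orientation: [[-0.226, 0.0, 0.974], [-0.974, -0.0, -0.226], [0.0, -1.0, 0.0]]
contact_force: [0.6, -0.2, 0.5]
gripper_width: 0.085
base far end s 0.11437948095963733
base far end s 0.1135584506948821
```

View pics/w3.png

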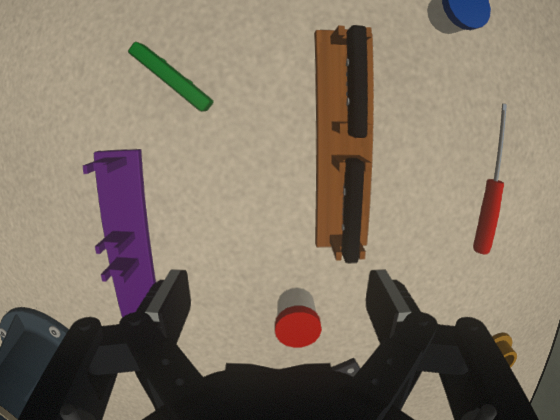

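Stand seen at columns 315–372. The bars run through (357,80) and (352,210), and the teeth show just left of them. I'll measure the bars and crop the stand to identify the leaves.

```bash
python3 - <<'E'
from h import *
c=load('w3'); im=c['color']
cv2.imwrite('pics/w3c.png',cv2.resize(im[15:270,310:380],None,fx=5,fy=2.3,interpolation=cv2.INTER_CUBIC)[:,:,::-1])
h=cv2.cvtColor(im,cv2.COLOR_RGB2HSV)
m=((im.max(2)<48)).astype(np.uint8); m[:, :335]=0;m[:,380:]=0;m[268:]=0
for k in cv2.findContours(m,0,2)[0]:
    if cv2.contourArea(k)>300:
        r=cv2.minAreaRect(k); print(r); 
        for b in cv2.boxPoints(r): print(b.round(1),onz(c,*b,.069).round(4))
# base corners z=.012
w=((h[...,0]<16)&(h[...,1]>120)).astype(np.uint8); w[:,:300]=0;w[:,385:]=0;w[268:]=0
for v in(50,90,150,200,235):
    x=np.where(w[v])[0]; print(v,x.min(),x.max(),onz(c,x.min()-.5,v,.012).round(4),onz(c,x.max()+.5,v,.012).round(4))
for u,v in((318,29.5),(317.5,245.5)): print('L corner',onz(c,u,v,.012).round(4))
E
```

```text
((351.8861389160156, 209.54922485351562), (17.805875778198242, 103.3961181640625), 3.1798300743103027)
[340.1 260.7] [0.5261 0.1528 0.069 ]
[345.9 157.4] [0.5476 0.2495 0.069 ]
[363.6 158.4] [0.5631 0.2454 0.069 ]
[357.9 261.7] [0.5431 0.1472 0.069 ]
((356.0, 81.0), (110.0, 20.0), 90.0)
[346.  26.] [0.572  0.3615 0.069 ]
[366.  26.] [0.5894 0.3591 0.069 ]
[366. 136.] [0.5687 0.2644 0.069 ]
[346. 136.] [0.5512 0.2678 0.069 ]
50 316 372 [0.5501 0.3534 0.012 ] [0.6086 0.3439 0.012 ]
90 317 372 [0.5418 0.3127 0.012 ] [0.5993 0.3023 0.012 ]
150 317 371 [0.5287 0.2522 0.012 ] [0.5863 0.2403 0.012 ]
200 317 369 [0.518  0.1995 0.012 ] [0.5754 0.1864 0.012 ]
235 316 366 [0.5093 0.16   0.012 ] [0.5664 0.146  0.012 ]
L corner [0.5576 0.3743 0.012 ]
L corner [0.5091 0.1468 0.012 ]
```

View pics/w3c.png

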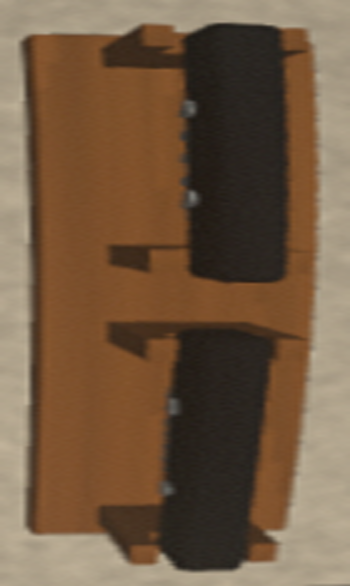

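```bash
python3 - <<'E'
from h import *
c=load('w3'); im=c['color'].astype(int)
for n,(a,b) in {'top':((347.8,62),(348.2,102)),'bot':((344.7,192.4),(343.6,228))}.items():
    print(n,[round(1e3*np.linalg.norm(onz(c,*a,z)-onz(c,*b,z)),1) for z in(.02,.03,.04)])
b=im.min(2)
print('top'); print([int(b[v,343:351].max()) for v in range(40,125)])
print('bot'); print([int(b[v,338:348].max()) for v in range(168,250)])
E
```

```text
top [np.float64(40.8), np.float64(39.5), np.float64(38.2)]
bot [np.float64(40.0), np.float64(38.7), np.float64(37.5)]
top
[29, 30, 27, 28, 33, 48, 46, 45, 46, 46, 44, 46, 47, 46, 45, 45, 45, 43, 54, 85, 80, 86, 95, 93, 70, 61, 45, 44, 43, 42, 44, 47, 46, 47, 51, 52, 44, 43, 43, 43, 43, 45, 49, 50, 50, 47, 44, 42, 43, 44, 43, 45, 47, 52, 54, 49, 43, 45, 87, 112, 115, 108, 91, 75, 62, 48, 45, 43, 43, 43, 43, 44, 42, 43, 42, 44, 43, 43, 44, 43, 42, 36, 32, 38, 42]
bot
[43, 42, 42, 43, 44, 44, 43, 45, 45, 45, 45, 44, 43, 43, 43, 44, 46, 47, 49, 49, 66, 85, 84, 82, 82, 86, 84, 55, 46, 46, 46, 47, 46, 47, 46, 46, 48, 48, 46, 46, 47, 50, 50, 48, 51, 52, 50, 48, 46, 45, 45, 46, 46, 47, 48, 46, 59, 68, 74, 91, 91, 80, 57, 45, 47, 47, 39, 35, 34, 34, 34, 35, 34, 35, 36, 33, 36, 35, 38, 43, 41, 39]
```

The blob spans are ambiguous (they may be rivets), so I'll tilt the tool for a side view of the leaves.

```bash
python3 -m crank '[[[8.5,-2,0,-2,-2,-9,0],[8.5,-4,0.5,-5,-4,-18,0],[8.5,-5,1,-8,-6.7,-29.3,0],[8.5,-5,1,-8,-6.7,-29.3,0],[8.5,-5,1,-8,-6.7,-29.3,0]]]'
python3 - <<'E'
from h import *
c=snap('wrist','w4'); q=[proj(c,p) for p in((.581,.375,.03),(.524,.13,.03))]; print(q)
u0=int(min(a[0] for a in q))-45; v0=max(0,int(min(a[1] for a in q))-10)
cv2.imwrite('pics/w4c.png',cv2.resize(c['color'][v0:v0+290,u0:u0+110],None,fx=5,fy=2.05,interpolation=cv2.INTER_CUBIC)[:,:,::-1]); print(u0,v0)
E
```

```text
clock: 4.05
tool_pos: [0.4301, 0.2349, 0.1205]
orientation: [[-0.224, 0.488, 0.843], [-0.975, -0.112, -0.194], [0.0, -0.865, 0.501]]
contact_force: [0.2, -0.1, 0.0]
gripper_width: 0.0848
[(np.float64(341.8471207296515), np.float64(9.115491837375913)), (np.float64(332.35293899526835), np.float64(278.11477104269994))]
287 0
```

View pics/w4c.png

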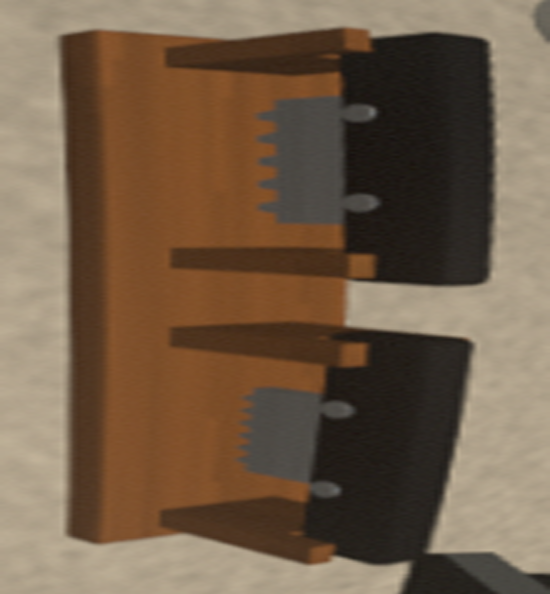

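The coarse comb (longer leaf, five big teeth) is the far, +y one, with its bar centre at about (0.5725, 0.3145) and an axis angle of about 78°. Moving above it.

```bash
python3 -m crank '[[[8.5,2,1,3,2.2,9.7,0],[8.5,6,4,4,4.4,19.4,0],[8.5,11,6,3,6.7,29.3,0],[8.5,14.2,8,1,6.7,29.3,0],[8.5,14.2,8,1,6.7,29.3,0],[8.5,14.2,8,1,6.7,29.3,0]]]'
cat > bar.py <<'E'
import sys
from h import *
n=sys.argv[1]; c=snap('wrist',n); im=c['color']; b=cv2.GaussianBlur(im.max(2),(3,3),0).astype(float)
s=env.observe(); print(s['tool_pos'].round(4),s['orientation'].round(3).tolist())
R=s['orientation'];o=s['tool_pos']
P=[]
for v in range(int(sys.argv[2]),int(sys.argv[3]),6):
    x=[u for u in range(245,320) if b[v,u]<52]
    if len(x)>5: l,r=onz(c,x[0]-.5,v,.069),onz(c,x[-1]+.5,v,.069); P.append((v,x[0],x[-1],*(1e3*R.T@(l-o))[[0,2]],(1e3*R.T@(r-o))[2]))
P=np.array(P);print(P.round(1))
E
python3 bar.py w5 100 350
```

```text
clock: 4.85
tool_pos: [0.5726, 0.3145, 0.1307]
orientation: [[-0.225, -0.001, 0.974], [-0.974, -0.0, -0.225], [0.001, -1.0, -0.001]]
contact_force: [0.9, 0.5, -0.1]
gripper_width: 0.0849
[0.5721 0.3148 0.1318] [[-0.225, 0.0, 0.974], [-0.974, 0.0, -0.225], [-0.0, -1.0, 0.0]]
[[160.  269.  286.  -48.   -5.3   6.1]
 [166.  268.  287.  -44.1  -6.    6.7]
 [172.  268.  287.  -40.2  -6.1   6.8]
 [178.  269.  287.  -36.3  -5.4   6.8]
 [184.  269.  287.  -32.3  -5.5   6.8]
 [190.  269.  287.  -28.3  -5.5   6.8]
 [196.  269.  287.  -24.2  -5.6   6.8]
 [202.  269.  287.  -20.1  -5.6   6.9]
 [208.  270.  287.  -16.   -5.    6.9]
 [214.  270.  287.  -11.8  -5.    6.9]
 [220.  270.  287.   -7.6  -5.1   7. ]
 [226.  270.  288.   -3.3  -5.1   7.7]
 [232.  270.  288.    1.1  -5.2   7.7]
 [238.  271.  288.    5.5  -4.5   7.8]
 [244.  271.  288.   10.   -4.6   7.8]
 [250.  270.  288.   14.6  -5.3   7.9]
 [256.  270.  289.   19.3  -5.4   8.6]
 [262.  270.  289.   24.   -5.4   8.7]
 [268.  272.  288.   28.8  -4.1   8. ]
 [274.  272.  288.   33.8  -4.1   8.1]
 [280.  272.  288.   38.8  -4.2   8.2]
 [286.  271.  289.   43.9  -4.9   9. ]
 [292.  273.  288.   49.2  -3.5   8.3]
 [304.  272.  285.   60.1  -4.4   6.2]
 [310.  271.  286.   65.8  -5.2   7. ]
 [316.  271.  286.   71.6  -5.3   7.1]
 [322.  271.  286.   77.6  -5.4   7.1]
 [328.  272.  286.   83.7  -4.7   7.2]
 [334.  272.  286.   90.1  -4.7   7.3]
 [340.  272.  286.   96.6  -4.8   7.4]
 [346.  272.  286.  103.4  -4.9   7.5]]
```

Bar centred along x, offset +1.3 mm across, needs 1.2° yaw. Descend and grip.

```bash
python3 -m crank '[[[8.5,0.13,-0.03,-3,0,0,1.2],[8.5,0.13,-0.03,-7,0,0,1.2],[8.5,0.13,-0.03,-9.3,0,0,1.2],[8.5,0.13,-0.03,-9.3,0,0,1.2],[1,0.13,-0.03,-9.3,0,0,1.2],[1,0.13,-0.03,-9.3,0,0,1.2],[1,0.13,-0.03,-9.3,0,0,1.2],[1,0.13,-0.03,-9.3,0,0,1.2],[1,0.13,-0.03,-9.3,0,0,1.2],[1,0.13,-0.03,-9.3,0,0,1.2]]]' 70; python3 -c "
from rig import env;s=env.observe();print(s['tool_pos'],s['contact_force'],s['moment'])"
```

```text
clock: 6.15
tool_pos: [0.5742, 0.3156, 0.0388]
orientation: [[-0.204, 0.001, 0.979], [-0.979, 0.0, -0.204], [-0.0, -1.0, 0.001]]
contact_force: [-1.4, -1.7, 6.9]
gripper_width: 0.0128
[0.5742284  0.31557999 0.03883933] [-1.40592582 -1.6680682   6.94905088] [-0.14765304  0.17704816  0.00941585]
```

Gripped (12.8 mm on the bar). Lift, carry to above the spindle.

```bash
python3 -m crank '[[[1,0,0,2,0,0,0],[1,0,0,5,0,0,0],[1,0,0,10,0,0,0],[1,0,-5,12,0,0,3],[1,-1,-11,12,0,0,6],[1,-1,-17,12,0,0,10],[1,-2,-23,12,0,0,15],[1,-2,-29,12,0,0,20],[1,-3,-35,12,0,0,25],[1,-4.08,-41,12,0,0,27.5],[1,-4.08,-47,12,0,0,27.5],[1,-4.08,-51.3,12,0,0,27.5]]]'
python3 -m crank '[[[1,0,0,0,0,0,0],[1,0,0,0,0,0,0],[1,0,0,0,0,0,0]]]'
sed -i 's/,\.069)/,float(sys.argv[4]))/g' bar.py
python3 - <<'E'
from h import *
s=env.observe();print(s['tool_pos'],s['contact_force'],s['moment'],s['gripper_width'])
c=snap('wrist','w6'); im=c['color']
z=s['tool_pos'][2]+.0187+.012
b=cv2.GaussianBlur(im.max(2),(3,3),0);R=s['orientation'];o=s['tool_pos']
for v in range(150,300,8):
    x=[u for u in range(245,320) if b[v,u]<52]
    if len(x)>4: print(v,x[0],x[-1],[(1e3*R.T@(onz(c,u,v,z)-o))[[0,2]].round(1) for u in(x[0]-.5,x[-1]+.5)])
cv2.imwrite('pics/w6.png',im[:,:,::-1])
E
```

```text
clock: 7.65
tool_pos: [0.5329, -0.2, 0.1595]
orientation: [[0.27, 0.001, 0.963], [-0.963, -0.001, 0.27], [0.001, -1.0, 0.001]]
contact_force: [-0.1, 0.2, -1.5]
gripper_width: 0.0131
clock: 8.02
tool_pos: [0.5332, -0.1964, 0.1586]
orientation: [[0.272, 0.0, 0.962], [-0.962, 0.0, 0.272], [-0.0, -1.0, 0.0]]
contact_force: [0.1, 0.3, -1.4]
gripper_width: 0.0132
[ 0.53324826 -0.19640962  0.15860487] [ 0.14495413  0.28492007 -1.41082395] [ 0.06007207  0.02735259 -0.0234647 ] 0.013201319264316256
198 262 293 [array([-49.5,  -5.1]), array([-49.5,   6.4])]
206 260 295 [array([-46.5,  -5.9]), array([-46.5,   7.1])]
214 260 295 [array([-43.4,  -6. ]), array([-43.4,   7.2])]
222 260 295 [array([-40.3,  -6. ]), array([-40.3,   7.2])]
230 260 295 [array([-37.2,  -6.1]), array([-37.2,   7.3])]
238 260 295 [array([-33.9,  -6.1]), array([-33.9,   7.3])]
246 261 294 [array([-30.6,  -5.8]), array([-30.6,   7. ])]
254 261 295 [array([-27.3,  -5.9]), array([-27.3,   7.5])]
262 261 295 [array([-23.8,  -6. ]), array([-23.8,   7.5])]
270 245 316 [array([-20.2, -12.4]), array([-20.2,  15.9])]
278 245 319 [array([-16.6, -12.5]), array([-16.5,  17.3])]
286 245 319 [array([-12.8, -12.7]), array([-12.7,  17.5])]
294 257 319 [array([-9., -8.]), array([-8.8, 17.7])]
```

View pics/w6.png

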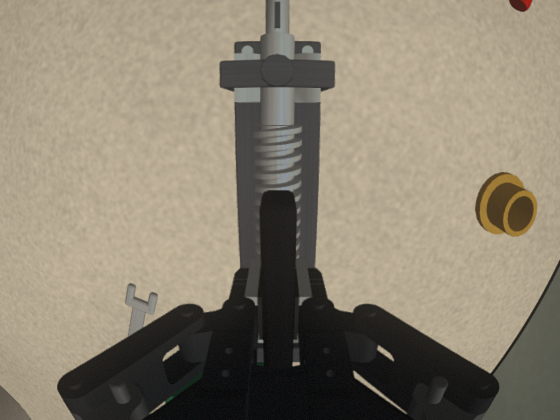

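Picture 11: the comb is held along the spindle, its bar end at (278,193), over the visible thread. Second phase check from this picture.

```bash
python3 - <<'E'
from h import *
c=load('w6'); g=cv2.GaussianBlur(cv2.cvtColor(c['color'],cv2.COLOR_RGB2GRAY).astype(float),(3,3),0)
o=np.array([.52565,-.17,.08]);t=np.array([-.27066,.96268,0])
for r in('w2','w6'):
    c=load(r); s=np.arange(.0,.05,.0005); pr=np.array([cv2.getRectSubPix(c['color'][...,1].astype(np.float32),(3,1),tuple(map(float,proj(c,o+t*k)))).mean() for k in s])
    print(r,'falling edges mm',[round(1e3*(s[i]+.0005*(pr[i]-98)/(pr[i]-pr[i+1])),2) for i in range(len(s)-1) if pr[i]>=98>pr[i+1]])
    print([int(x) for x in pr[60:90]])
c=load('w6')
for v in(140,180,230):
    L=next(u for u in range(215,270) if g[v,u]<108);R=next(u for u in range(335,290,-1) if g[v,u]<108)
    m=(onz(c,L-.5,v,.012)+onz(c,R+.5,v,.012))/2; q=m-o; print(v,L,R,'lateral offset mm',1e3*(q[0]*.96268+q[1]*.27066),'tcp lateral',1e3*((np.array([.53325,-.1964])-o[:2])@[.96268,.27066]))
E
```

```text
w2 falling edges mm [np.float64(8.15), np.float64(18.2), np.float64(28.22), np.float64(38.21)]
[72, 79, 89, 110, 125, 126, 127, 126, 125, 125, 126, 126, 126, 126, 125, 121, 107, 85, 76, 72, 75, 80, 87, 78, 72, 80, 97, 121, 125, 126]
w6 falling edges mm [np.float64(8.69), np.float64(18.75), np.float64(28.66), np.float64(38.62)]
[92, 115, 141, 142, 142, 142, 140, 129, 117, 112, 127, 137, 141, 142, 142, 141, 128, 102, 85, 85, 102, 139, 140, 119, 102, 133, 139, 140, 139, 139]
140 236 319 lateral offset mm 0.4507718135626677 tcp lateral 0.17094400000005414
180 237 317 lateral offset mm 0.00929404489679415 tcp lateral 0.17094400000005414
230 239 315 lateral offset mm 0.010659800934325475 tcp lateral 0.17094400000005414
```

Both views agree: the groove centre is at s ≈ 1.5 mod 10. The TCP is at s = -27.5 and wants -28.5. Shift and descend, watching force.

```bash
python3 -m crank '[[[1,0.03,-0.1,-2,0,0,0],[1,0.03,-0.1,-4,0,0,0],[1,0.03,-0.1,-5.4,0,0,0],[1,0.03,-0.1,-5.4,0,0,0],[1,0.03,-0.1,-5.4,0,0,0]]]'
python3 -c "
from rig import env;s=env.observe();print(s['tool_pos'],s['contact_force'],s['moment'])
import numpy as np;print((s['tool_pos'][:2]-[.52565,-.17])@[-.27066,.96268],(s['tool_pos'][:2]-[.52565,-.17])@[.96268,.27066])"
```

```text
clock: 8.7
tool_pos: [0.5338, -0.1985, 0.1049]
orientation: [[0.271, 0.001, 0.962], [-0.962, -0.0, 0.271], [0.001, -1.0, 0.001]]
contact_force: [0.3, 0.7, -1.0]
gripper_width: 0.013
[ 0.53384242 -0.19848427  0.10492762] [ 0.29765704  0.65636087 -1.00867439] [ 0.02088208 -0.00121539 -0.03234882]
-0.02963859651173338 0.00017713139309390153
```

```bash
python3 -m crank '[[[1,0,0,-0.15,0,0,0],[1,0,0,-0.3,0,0,0],[1,0,0,-0.4,0,0,0],[1,0,0,-0.5,0,0,0],[1,0,0,-0.58,0,0,0],[1,0,0,-0.58,0,0,0]]]'
```

```text
clock: 9.45
tool_pos: [0.5335, -0.1985, 0.0988]
orientation: [[0.271, 0.0, 0.963], [-0.963, -0.0, 0.271], [0.0, -1.0, 0.0]]
contact_force: [-1.9, 0.6, 3.7]
gripper_width: 0.013
```

Contact at crest height (0.0988), with s at -29.6, about 1.1 mm past target. Back off a little, shift +1.1 mm along t and try again.

```bash
python3 -m crank '[[[1,0,0,0.1,0,0,0],[1,-0.03,0.11,0.1,0,0,0],[1,-0.03,0.11,0.1,0,0,0],[1,-0.03,0.11,0,0,0,0],[1,-0.03,0.11,-0.08,0,0,0],[1,-0.03,0.11,-0.16,0,0,0],[1,-0.03,0.11,-0.16,0,0,0]]]'
python3 -c "
from rig import env
import numpy as np
s=env.observe();print(s['tool_pos'],s['contact_force'],s['moment']);print((s['tool_pos'][:2]-[.52565,-.17])@[-.27066,.96268],(s['tool_pos'][:2]-[.52565,-.17])@[.96268,.27066])"
```

```text
clock: 10.32
tool_pos: [0.5334, -0.1975, 0.0984]
orientation: [[0.271, 0.001, 0.962], [-0.962, -0.0, 0.271], [0.001, -1.0, 0.001]]
contact_force: [-6.4, 3.3, 17.6]
gripper_width: 0.0131
[ 0.533403   -0.19749985  0.09838311] [-6.42008134  3.32903384 17.64149955] [ 0.44941073  1.13004057 -0.03808896]
-0.02857198581438847 2.0545461763614132e-05
```

Blocked on a crest here, so I'll hop-probe at 1 mm increments along +t. Each hop is lifted, shifted and lowered to a safe depth.

```bash

python3 -m crank '[[[1,0,0,0.15,0,0,0],[1,-0.027,0.096,0.15,0,0,0],[1,-0.027,0.096,0.15,0,0,0],[1,-0.027,0.096,0.06,0,0,0],[1,-0.027,0.096,0.06,0,0,0]]]' | egrep 'tool_pos|force'
python3 -m crank '[[[1,0,0,0.1,0,0,0],[1,-0.027,0.096,0.1,0,0,0],[1,-0.027,0.096,0.1,0,0,0],[1,-0.027,0.096,0,0,0,0],[1,-0.027,0.096,0,0,0,0]]]' | egrep 'tool_pos|force'
python3 -m crank '[[[1,0,0,0.1,0,0,0],[1,-0.027,0.096,0.1,0,0,0],[1,-0.027,0.096,0.1,0,0,0],[1,-0.027,0.096,0,0,0,0],[1,-0.027,0.096,0,0,0,0]]]' | egrep 'tool_pos|force'
python3 -m crank '[[[1,0,0,0.1,0,0,0],[1,-0.027,0.096,0.1,0,0,0],[1,-0.027,0.096,0.1,0,0,0],[1,-0.027,0.096,0,0,0,0],[1,-0.027,0.096,0,0,0,0]]]' | egrep 'tool_pos|force'
```

```text
tool_pos: [0.5333, -0.1967, 0.0983]
contact_force: [-2.3, -0.8, 11.6]
tool_pos: [0.5325, -0.1954, 0.0972]
contact_force: [0.4, 0.9, -2.3]
tool_pos: [0.5323, -0.1945, 0.0974]
contact_force: [0.6, -0.2, -0.8]
tool_pos: [0.532, -0.1936, 0.0974]
contact_force: [-0.4, 0.4, -1.2]
```

The comb enters freely for s from -26.3 to -24.5, so the groove centre is near -25.4. Go back 0.9 mm and lower in.

```bash

python3 -m crank '[[[1,0.025,-0.09,0,0,0,0],[1,0.025,-0.09,0,0,0,0],[1,0.025,-0.09,-0.1,0,0,0],[1,0.025,-0.09,-0.2,0,0,0],[1,0.025,-0.09,-0.2,0,0,0]]]' | egrep 'tool_pos|force'
python3 -m crank '[[[1,0,0,-0.05,0,0,0],[1,0,0,-0.1,0,0,0],[1,0,0,-0.1,0,0,0]]]'
```

```text
tool_pos: [0.5323, -0.1944, 0.0954]
contact_force: [-0.1, 0.6, -1.2]
clock: 13.82
tool_pos: [0.5323, -0.1945, 0.0945]
orientation: [[0.271, -0.0, 0.963], [-0.963, -0.0, 0.271], [0.0, -1.0, -0.0]]
contact_force: [-1.3, -0.7, -1.1]
gripper_width: 0.0128
```

```bash

python3 -m crank '[[[1,0,0,-0.04,0,0,0],[1,0,0,-0.08,0,0,0],[1,0,0,-0.08,0,0,0]]]' | egrep 'tool_pos|force'
python3 -m crank '[[[1,0,0,-0.03,0,0,0],[1,0,0,-0.03,0,0,0]]]'
```

```text
tool_pos: [0.5324, -0.1945, 0.0938]
contact_force: [-0.6, 0.0, 0.9]
clock: 14.45
tool_pos: [0.5324, -0.1945, 0.0938]
orientation: [[0.271, 0.0, 0.963], [-0.963, -0.0, 0.271], [0.0, -1.0, 0.0]]
contact_force: [-3.0, 1.2, 5.4]
gripper_width: 0.0127
```

Home at z = 0.0938, exactly the expected depth, with about a 6.5 N push. Hold.

```bash

python3 -m crank '[[[1,0,0,0,0,0,0],[1,0,0,0,0,0,0],[1,0,0,0,0,0,0],[1,0,0,0,0,0,0],[1,0,0,0,0,0,0],[1,0,0,0,0,0,0],[1,0,0,0,0,0,0],[1,0,0,0,0,0,0]]]'
python3 -m crank '[[[1,0,0,0,0,0,0],[1,0,0,0,0,0,0],[1,0,0,0,0,0,0],[1,0,0,0,0,0,0],[1,0,0,0,0,0,0],[1,0,0,0,0,0,0]]]'
```

```text
clock: 15.45
tool_pos: [0.5324, -0.1945, 0.0938]
orientation: [[0.271, 0.0, 0.963], [-0.963, -0.0, 0.271], [0.0, -1.0, 0.0]]
contact_force: [-1.8, 1.6, 5.4]
gripper_width: 0.0133
clock: 16.2
tool_pos: [0.5324, -0.1945, 0.0938]
orientation: [[0.271, 0.0, 0.963], [-0.963, -0.0, 0.271], [0.0, -1.0, 0.0]]
contact_force: [-2.8, 1.3, 4.8]
gripper_width: 0.0129
```

Held for 1.75 s at 5–6 N. Lift out and return to above the comb's place.

```bash

python3 -m crank '[[[1,0,0,0.5,0,0,0],[1,0,0,2,0,0,0],[1,0,0,6,0,0,0],[1,0,6,7,0,0,-3],[1,1,12,7,0,0,-6],[1,1,18,7,0,0,-10],[1,2,24,7,0,0,-15],[1,2,30,7,0,0,-20],[1,3,36,7,0,0,-25],[1,4.17,42,7,0,0,-27.5],[1,4.17,48,5,0,0,-27.5],[1,4.17,51,3,0,0,-27.5]]]'
python3 -m crank '[[[1,0,0,0,0,0,0],[1,0,0,0,0,0,0],[1,0,0,0,0,0,0],[1,0,0,0,0,0,0]]]'
python3 - <<'E'
from h import *
s=env.observe();print(s['tool_pos']);c=snap('wrist','w7')
E
```

```text
clock: 17.7
tool_pos: [0.5738, 0.3185, 0.1239]
orientation: [[-0.202, 0.001, 0.979], [-0.979, 0.001, -0.202], [-0.001, -1.0, 0.001]]
contact_force: [0.5, -1.1, -2.4]
gripper_width: 0.0131
clock: 18.2
tool_pos: [0.5745, 0.3148, 0.1242]
orientation: [[-0.205, 0.001, 0.979], [-0.979, 0.0, -0.205], [-0.001, -1.0, 0.001]]
contact_force: [-0.1, 0.5, -1.7]
gripper_width: 0.013
[0.57449609 0.31476974 0.12418093]
```

View pics/w7.png

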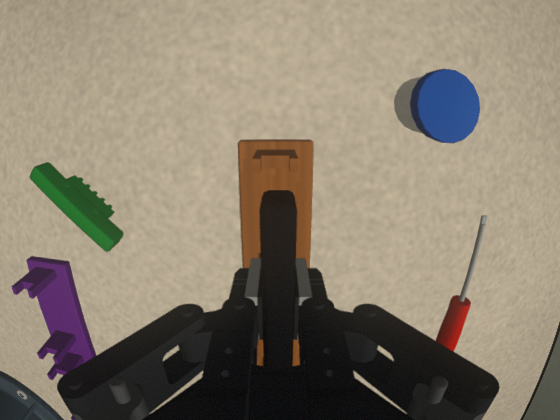

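Picture 12: the comb is aligned over its place, with the cheek lips visible at (275,155). Lower it, then check force.

```bash

python3 -m crank '[[[1,-0.03,0.05,-2,0,0,0],[1,-0.03,0.05,-4,0,0,0],[1,-0.03,0.05,-6,0,0,0],[1,-0.03,0.05,-7,0,0,0],[1,-0.03,0.05,-7.8,0,0,0],[1,-0.03,0.05,-8.3,0,0,0],[1,-0.03,0.05,-8.3,0,0,0]]]'
python3 -m crank '[[[1,0,0,-0.1,0,0,0],[1,0,0,-0.2,0,0,0],[1,0,0,-0.2,0,0,0],[1,0,0,-0.2,0,0,0]]]'
```

```text
clock: 19.12
tool_pos: [0.5737, 0.316, 0.0404]
orientation: [[-0.204, 0.0, 0.979], [-0.979, -0.0, -0.204], [0.0, -1.0, 0.0]]
contact_force: [0.9, -0.2, -1.4]
gripper_width: 0.013
clock: 19.62
tool_pos: [0.5739, 0.3161, 0.0389]
orientation: [[-0.204, 0.001, 0.979], [-0.979, 0.0, -0.204], [-0.0, -1.0, 0.001]]
contact_force: [-1.6, -1.0, 4.9]
gripper_width: 0.0131
```

Resting on the cheeks at 0.0389, as when it was taken. Release and retract.

```bash

python3 -m crank '[[[3,0,0,0,0,0,0],[8.5,0,0,0,0,0,0],[8.5,0,0,0,0,0,0],[8.5,0,0,0,0,0,0],[8.5,0,0,0,0,0,0],[8.5,0,0,0,0,0,0],[8.5,0,0,2,0,0,0],[8.5,0,0,5,0,0,0],[8.5,0,0,9.2,0,0,0],[8.5,0,0,9.2,0,0,0],[8.5,0,0,9.2,0,0,0]]]'
python3 bar.py w8 155 300 .069
python3 - <<'E'
from h import *
a=load('side0')['color'].astype(int);c=snap('side','side1');b=c['color'].astype(int)
d=(abs(a-b).max(2)>40).astype(np.uint8)
for r in cv2.connectedComponentsWithStats(d)[2][1:]:
    if r[4]>12: print(r)
E
```

```text
clock: 21.0
tool_pos: [0.5736, 0.316, 0.1308]
orientation: [[-0.204, 0.0, 0.979], [-0.979, 0.0, -0.204], [-0.0, -1.0, 0.0]]
contact_force: [-0.5, -0.1, -0.4]
gripper_width: 0.0851
[0.5733 0.3158 0.13  ] [[-0.204, -0.001, 0.979], [-0.979, -0.0, -0.204], [0.001, -1.0, -0.001]]
[[161.  270.  286.  -47.8  -4.9   5.9]
 [167.  269.  287.  -43.9  -5.6   6.5]
 [173.  269.  287.  -40.   -5.6   6.6]
 [179.  269.  287.  -36.   -5.6   6.6]
 [185.  269.  287.  -32.   -5.7   6.6]
 [191.  269.  287.  -28.   -5.7   6.6]
 [197.  269.  287.  -24.   -5.8   6.7]
 [203.  269.  287.  -19.8  -5.8   6.7]
 [209.  269.  287.  -15.7  -5.8   6.7]
 [215.  269.  287.  -11.5  -5.9   6.8]
 [221.  269.  287.   -7.2  -5.9   6.8]
 [227.  269.  287.   -2.9  -6.    6.9]
 [233.  269.  287.    1.4  -6.    6.9]
 [239.  270.  287.    5.9  -5.4   6.9]
 [245.  269.  287.   10.4  -6.1   7. ]
 [251.  269.  287.   15.   -6.2   7. ]
 [257.  269.  287.   19.7  -6.2   7.1]
 [263.  269.  287.   24.4  -6.3   7.1]
 [269.  270.  286.   29.3  -5.6   6.5]
 [275.  270.  286.   34.2  -5.7   6.5]
 [281.  270.  286.   39.3  -5.8   6.6]
 [287.  269.  287.   44.4  -6.6   7.4]
 [293.  271.  285.   49.7  -5.2   6. ]]
[ 378    0  170   79 6851]
[406  57   3   7  13]
[412  66  12  15  60]
[  217    73   239   221 17164]
[429  80  29  29 309]
[ 461   81   46   83 1423]
[404  99  16  22 120]
[448 109  10   9  45]
[456 115   5   9  14]
[446 124   7  13  51]
[492 127   8   8  29]
[504 126  21  24 200]
[530 128   8   8  20]
[475 135  25  24 271]
[ 480  148   80  129 4802]
[440 157   8   6  28]
[286 175   5  12  43]
[267 279  16  24 222]
```

```bash
python3 -c "
from rig import env
print(env.observe()['contact_force'],env.observe()['clock']);print(env.sign_off())"
```

```text
[-0.23086086 -1.01530222 -0.2076839 ] 21.1
the job is handed in; nothing more can be done
None
```

The spindle passes as a 10 mm thread: the coarse comb seated fully home in the grooves. I held it there and put it back in its own place, and handed the job in at about 21 s; no verdict is reported.

- **Finding the groove:** my reading of the groove position from the pictures was about 3 mm off along the spindle. The first tries stopped on the crests, with at most about 18 N measured vertically (roughly 20 N in all) against the 30 N limit. Probing in 1 mm hops along the spindle then found the groove.
- **Seating:** the comb came to rest at a tool height of 0.0938 m, exactly where fully home should be. I held it for 1.75 s at about 5–6.5 N downward. There was about 2–3 N of sideways force, so it was not perfectly free of side load.
- **Putting it back:** it came to rest at a tool height of 0.0389 m, against 0.0388 m when I took it. After release, the wrist picture showed the bar level, straight and within about 1.5 mm of where it started. The gripper was open and about 9 cm clear.
- **Rest of the counter:** comparing side pictures from before and after showed changes around the arm, plus two small patches. One is on the V-blocks. The other is on the stand, which I took to be the arm, its shadow or the returned comb. I did not look at either patch up close, nor separately re-measure the fine comb.

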